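# Park the pill tin behind the spring flap

### The job

Put the steel pill tin away in its bay on the glass shelf: slide it in through the red spring flap and on until it is pressed gently home against the rubber cushion at the back, so that the cushion is squeezed a little but never driven to the end of its travel. Leave the tin standing there with the flap shut behind it and let go; do not force the tin against the bay, and leave the tray, keys, key cover and peg where they are.

Things in the scene. Friction and masses are not known exactly. Their poses are not given: they have to be found in the camera images.
- tin: Round stainless pill tin, 50 mm diameter, 32 mm tall to the shoulder, about 0.2 kg, upright on the glass (z = 0). On its cap stands a flat wing grip, 30 mm long along the tin's x, 12 mm thick along its y, from 32 to 70 mm above the underside. Origin: centre of the underside, z up. Pinch the wing across its thickness.
- wing (a point): Centre of the part of the wing to grip, on the tin's axis, 57 mm above its underside; same axes as the tin.
- bay: White parking bay fixed on the glass, with no floor: the tin slides on the glass. Origin: on the glass, on the channel's centre line, in the plane of the shut flap. +x is the way in (push direction), y across, z up. Straight channel 53 mm wide, walls 35 mm high, end wall at x = 155 mm. On the +y side the wall steps out to y = 42 mm from x = -6 to 56 mm to house the flap.
- mouth (a point): Centre of the flared mouth's outer edge, on the glass, at x = -71 mm of the bay, same axes as the bay. 90 mm between the flared walls here, narrowing to the 53 mm channel 36 mm further in.
- slot (a point): Point over the flap plane, 38 mm above the glass (the top of the clear lips), on the channel's centre line; axes as the bay. The 3 mm thick lips overhang both sides of the straight channel to the back and leave a 40 mm wide slot for the wing (at any yaw): the tin cannot be set in from above, and fingers stay above the lips.
- gate (a joint): Red spring flap: upright hinge at x = 0, y = +36 mm of the bay; 48 mm long, 4 to 30 mm above the glass. rad, 0 = shut, grows to 1.45 as it swings inwards (+x), the only way it opens; its spring (0.054 N m shut, plus 0.06 N m per rad) shuts it. It can shut behind the tin once the tin's axis is 68 mm or more past the flap plane.
- cushion (a joint): Black rubber pad facing the tin, 5 to 27 mm above the glass, on a block (37 mm high) clamped at an untold place: its face stands 96 to 121 mm past the flap plane, to be felt for. m, 0 = not pressed, grows when pressed; end of travel 0.012. Spring 1.2 N/mm, damped. Let go, the tin is pushed back a little until friction on the glass holds it, pad still slightly squeezed.
- tray: Black ceramic tray 100 x 170 x 18 mm, with the keys in it; leave alone. Origin: centre of the underside.
- keys: Two steel keys on a ring, about 60 mm long, lying in the tray; leave alone. Origin: beside the ring, underside.
- keycover: Orange hard silicone key cover 62 x 34 x 14 mm; leave alone. Origin: centre of the underside.
- peg: Wooden clothes peg 75 x 11 x 12.5 mm lying flat; leave alone. Origin: centre of the underside.
Things that resemble listed ones, but are neither listed nor needed, are in the scene too. Of the things that look like the tin, the smaller one is meant. Several things look just like the bay: the one meant starts nearest to the robot's base.

How it is judged:
By the outcome, as a careful person would: the job done as asked, in the order asked, and still so for the second after the job is handed in, with the robot touching nothing.
It also fails if it takes over 45 s, if anything falls off the work surface, if the arm or the gripper's body presses on something with over 40 N, if the wrist force passes 120 N, or if a joint passes its speed limit or range.

### The arm

A 6-joint arm with a two-finger parallel gripper is mounted at the origin on the work surface. World frame = base frame: x ahead of the robot, y to its left, z up, the work surface at z = 0. Lengths are in mm, angles in rad, forces in N, time in s.
With the tool pointing down it reaches from about 300 to 775 mm from the base axis. Payload 14.6 kg.
Tool frame: the origin (TCP) lies at the very end of the fingers, on their centre line; the grasp point (between the pads) lies 19 mm behind it; z points along the fingers, y is the line along which they close (so a half turn about z gives the same grasp; the last joint's range is limited). The gripper opens to 94 mm and grips with 3 to 60 N. Pads are 16 mm wide; open, the fingers measure 119 mm over their backs; the gripper's body (75 mm by 177 mm) begins 78 mm behind the grasp point.
Start: joints at [-1.406, 0.3, 1.521, -0, 1.321, -0.067], TCP at [126.345, -535.281, 205.446] pointing down, gripper open.
Joint ranges: [-3.03, 3.03], [-0.79, 2.21], [0.23, 2.52], [-1.04, 4.18], [0, 3.07], [-2.55, 2.55]. Speed limits (rad/s): [2.22, 2.22, 2.57, 3.14, 3.14, 3.14].

### API

Orientations are given as [roll, pitch, yaw] about the fixed x, y, z axes, in that order (R = Rz(yaw) Ry(pitch) Rx(roll)).
In Python, from cell import manip, camera, get_calibration gives the robot as it stands. The module is installed in compiled form; this text tells all that it offers.
- The arm moves only by the tool jog_arm, never from a script. Its argument "plan" is one flat list of numbers, 6 for each row, row after row: the shift along the world's x, y, z in m, then the turn, a rotation vector about the world's x, y, z in degrees. A call has 1 to 20 rows; each row is the pose to reach, as a shift and turn from the pose commanded when the call began; what a row does not reach only later rows make up. A row lasts 1/10 s, in which the tool goes at most 50 mm and 8.59 degrees, less where a joint would pass 70% of its speed; a pose out of reach is approached as far as the arm can. A call with a gripper value outside its range is refused whole. "claw" is the finger opening in m, from 0 to 0.094, set as the call begins (left out, the last holds). The fingers move at their own pace and stop on an object; "force" is the grip in N (left out, the last holds). Time passes only in rows, so rows that repeat a pose let the fingers close. It gives the time, the measured TCP pose, the force, the opening and the grip force at its end, in the units of the state.
- manip.read_state(): the state, without advancing time (a new reading comes with each control period).
- camera(name): name is "scene" or "top" or "wrist"; returns (picture, depth): 420x560x3 uint8, red, green, blue; 420x560 float32, mm along the optical axis (not along the pixel's ray), 0 where there is no reading.
- get_calibration(name): a dict with "fx", "fy", "cx", "cy" (pixels), "origin" and "attitude" of the camera in the world. Camera axes: x right, y down, z forward; pixel columns grow to the right and rows downward; lengths in mm; the calibration is good to about 2 mm. A picture is of the moment at which its call begins: read the wrist's pose just before it. get_calibration takes no time and is no camera call; for the wrist camera it gives the pose at the moment of the call.
- manip.sign_off(): hands the job in; it is judged then, once.
The state is a dict: "clock": time; "joints": joint angles; "qd": joint speeds; "effort": joint torques, N m; "eef_pos": TCP position; "eef_rot": TCP orientation; "wrist_force": force on the tool from outside, world axes, zero at the start; "moment": the same for the moment, N m; "finger_gap": finger opening in mm; "finger_force": force on a finger pad.
Only numpy, scipy, OpenCV 4.12 (cv2) and the standard library are available. Lean on these libraries where they do the work, as an engineer would, in place of code of your own. Each camera call takes 0.05 s, during which the arm holds its last target. There are 200 camera calls.

## Working session

There is one attempt and no reset: what is moved stays moved. The work goes in short steps, Python scripts to look and compute and a tool call to move; the robot and the scene stay as the last step left them, time stands still between calls to the robot, and variables do not carry over. Pictures are saved under pics/ and viewed, at most 10 in all, crops included, and the job is handed in when it is done.

Besides the shell and the picture viewer there is one more tool, called after ">>>" as a command line: name --argument value ..., lists and objects as JSON in quotes. jog_arm: Moves the arm, as the interface text tells. Its arguments: {"type":"object","properties":{"plan":{"type":"array"},"claw":{"type":"number"},"force":{"type":"number"}},"required":["plan"]}

```bash
mkdir -p pics; cat > h.py <<'E'
import numpy as np, cv2
from cell import manip, camera, get_calibration
def snap(name,f):
    c=get_calibration(name); p,d=camera(name)
    cv2.imwrite('pics/'+f+'.png',p[:,:,::-1]); np.savez('pics/'+f+'.npz',p=p,d=d,**{k:np.array(v) for k,v in c.items()})
    return p,d,c
def R(c):
    from scipy.spatial.transform import Rotation as Ro
    a=np.array(c['attitude'],float)
    return a if a.shape==(3,3) else Ro.from_euler('xyz',a).as_matrix()
def ray(c,u,v): return R(c)@np.array([(u-c['cx'])/c['fx'],(v-c['cy'])/c['fy'],1.])
def onz(c,u,v,z):
    r=ray(c,u,v);o=np.array(c['origin']);return o+r*(z-o[2])/r[2]
def pt(c,d,u,v): return np.array(c['origin'])+ray(c,u,v)*d[int(v),int(u)]
E
python3 - <<'E'
from h import *
for n in('top','scene'):
    p,d,c=snap(n,n+'0');print(n,c)
print(manip.read_state())
E
```

```text
top {'fx': 474.6189106724221, 'fy': 474.6189106724221, 'cx': 279.5850300702488, 'cy': 209.16369350284376, 'origin': array([ 502.08942424,    9.20257701, 1191.66408457]), 'attitude': array([-3.02909125,  0.00743977, -1.57573087])}
scene {'fx': 419.67479976753356, 'fy': 419.67479976753356, 'cx': 283.54087074540115, 'cy': 210.8428463845277, 'origin': array([1208.05018884, -327.23155255,  681.78305341]), 'attitude': array([-2.32422239,  0.00913797,  1.06335382])}
{'clock': 0.1, 'joints': array([-1.40560218e+00,  3.00418272e-01,  1.52149780e+00, -3.89716733e-05,
        1.32070060e+00, -6.66132637e-02]), 'qd': array([-4.30754675e-04, -1.83802528e-03, -3.02595315e-03,  9.71391091e-04,
        5.92240855e-05, -1.81617336e-05]), 'effort': array([ 1.05426116e-03, -5.32645476e+01, -3.53281689e+01,  7.09385052e-02,
        2.35204009e-02, -5.62017726e-05]), 'eef_pos': array([ 126.29781043, -535.06819108,  204.95053803]), 'eef_rot': array([-3.14056839e+00, -3.04971145e-05,  2.31817061e-01]), 'wrist_force': array([-0.1261036 ,  0.43660609, -0.21537621]), 'moment': array([ 0.01888198, -0.02057124, -0.00954518]), 'finger_force': 0.0, 'finger_gap': 94.17133799686475}
```

View pics/top0.png

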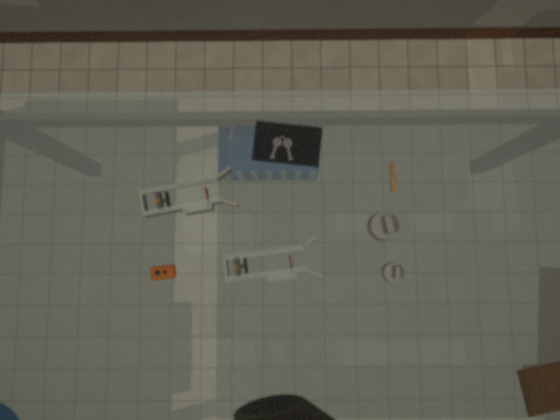

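View pics/scene0.png

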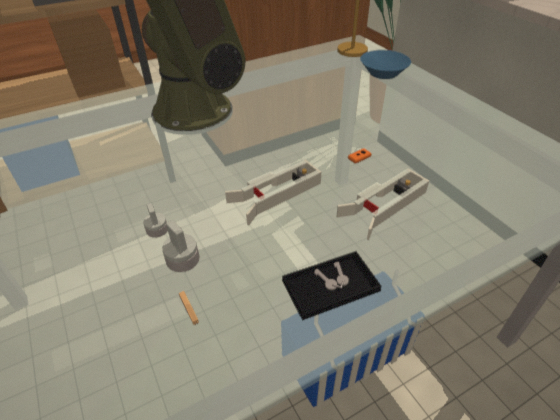

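The top view shows two tin-like objects, the larger at (384,226) and the smaller at (393,272). It also shows two bays: the near one has its flap at (291,262), the far one at (207,193). I choose the smaller tin and the bay nearest the base (bottom centre), and check both in a crop.

```bash
python3 - <<'E'
from h import *
z=np.load('pics/top0.npz');p=z['p'];d=z['d'];c={k:z[k] for k in('fx','fy','cx','cy','origin','attitude')}
a=cv2.resize(p[235:295,215:330],None,fx=6.9,fy=6.9,interpolation=cv2.INTER_CUBIC)[:,:790]
b=cv2.resize(p[250:290,370:420],None,fx=4,fy=4,interpolation=cv2.INTER_CUBIC)
im=np.zeros((600,800,3),np.uint8);im[:a.shape[0],:a.shape[1]]=a;im[420:580,:200]=b
im=np.clip(im*1.7,0,255).astype(np.uint8)
cv2.imwrite('pics/crop.png',im[:,:,::-1])
for n,u,v in(('tin',393,272),('flap',291,262),('keyc',162,272)):
  print(n,onz(c,u,v,0).round(),pt(c,d,u,v).round())
# height map clusters around tin
V,U=np.mgrid[0:420,0:560]
rays=np.stack([(U-c['cx'])/c['fx'],(V-c['cy'])/c['fy'],np.ones_like(U)],-1)
P=(rays*d[...,None])@R(c).T+c['origin']
np.save('pics/P.npy',P)
m=(P[...,2]>50)&(P[...,2]<85)&(d>0);m[:250]=0;m[295:]=0;m[:,:370]=0;m[:,420:]=0
print('wing',P[m].mean(0),m.sum(),P[m][:,2].max())
q=P[m][:,:2];print(cv2.minAreaRect(q.astype(np.float32)))
m=(P[...,2]>25)&(P[...,2]<85)&(d>0);m[:250]=0;m[295:]=0;m[:,:370]=0;m[:,420:]=0
print('tin',P[m].mean(0),cv2.minEnclosingCircle(P[m][:,:2].astype(np.float32)))
E
```

```text
tin [ 478. -264.    0.] [ 479. -251.   54.]
flap [504. -10.   0.] [504. -10.  -4.]
keyc [481. 311.   0.] [481. 309.  11.]
wing [ 477.40220368 -255.74237079   67.36102902] 86 74.34022053378771
((477.22369384765625, -256.7823181152344), (13.193543434143066, 28.59378433227539), 81.57719421386719)
tin [ 477.80611464 -254.9405413    42.44741088] ((477.8041076660156, -257.3410339355469), 24.612184524536133)
```

View pics/crop.png

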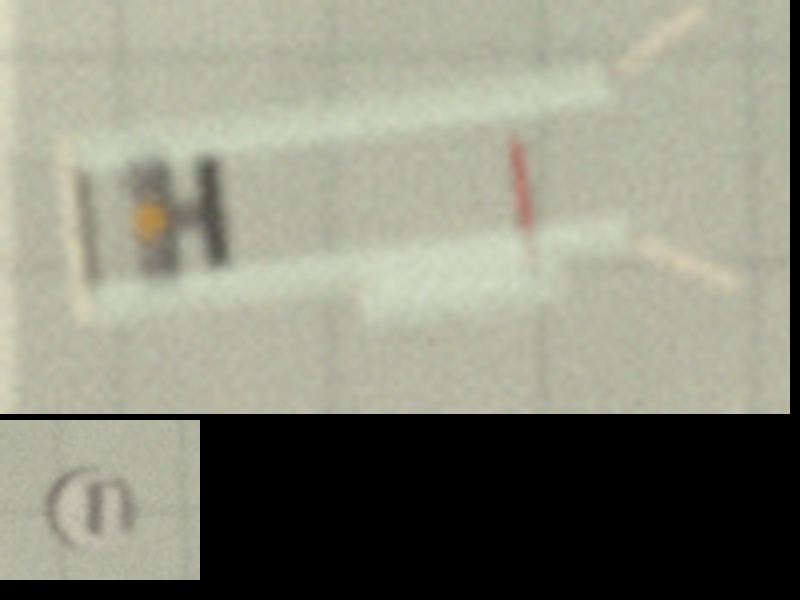

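The crop shows the near bay with its red flap at crop (522,190), the pad face at about (225,210) and the orange clamp knob at (150,218), plus the small tin with a wing. The choice stands, so I go above the tin.

>>> jog_arm --plan '[0.035, 0.028, 0, 0, 0, -1, 0.07, 0.056, 0, 0, 0, -3, 0.105, 0.084, 0, 0, 0, -5, 0.14, 0.112, 0, 0, 0, -7, 0.175, 0.14, 0, 0, 0, -9, 0.21, 0.168, 0, 0, 0, -11, 0.245, 0.196, 0, 0, 0, -13.3, 0.28, 0.224, 0, 0, 0, -13.3, 0.315, 0.252, 0, 0, 0, -13.3, 0.35, 0.278, 0, 0, 0, -13.3, 0.35, 0.278, 0, 0, 0, -13.3, 0.35, 0.278, 0, 0, 0, -13.3, 0.35, 0.278, 0, 0, 0, -13.3]'

```text
clock: 1.4
eef_pos: [475.6, -257.9, 205.3]
eef_rot: [-3.141, 0.001, -0.001]
wrist_force: [-0.2, -0.7, -0.4]
finger_gap: 94.1
finger_force: 0.0
```

```bash
python3 - <<'E'
from h import *
s=manip.read_state();print(s['clock'],s['eef_pos'],s['eef_rot'])
p,d,c=snap('wrist','w1');print(c)
E
```

```text
1.4 [ 475.6014477  -257.88743575  205.25981876] [-3.14148286e+00  5.47520219e-04 -1.11488437e-03]
{'fx': 352.0521446971941, 'fy': 352.0521446971941, 'cx': 279.4264967650605, 'cy': 210.5985704381766, 'origin': array([ 551.63903695, -257.59105128,  384.93504606]), 'attitude': array([ 2.87282109e+00,  8.67251274e-04, -1.57181375e+00])}
```

View pics/w1.png

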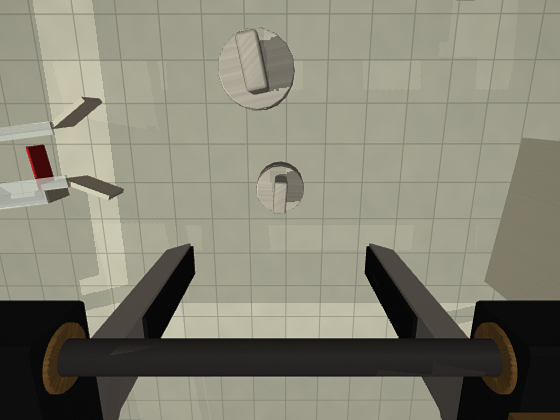

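The wrist view shows the small tin at (280,188) with its wing nearly along the image vertical, the larger tin at (257,68), and the bay's flap at (40,163) with its flares ending at (100,100) and (122,190). I fit the wing, tin and bay from depth.

```bash
cat >> h.py <<'E'
def cloud(c,d):
    V,U=np.mgrid[0:d.shape[0],0:d.shape[1]]
    r=np.stack([(U-c['cx'])/c['fx'],(V-c['cy'])/c['fy'],np.ones(U.shape)],-1)
    return (r*d[...,None])@R(c).T+np.array(c['origin'])
def load(f):
    z=np.load('pics/'+f+'.npz');return z['p'],z['d'],{k:z[k] for k in('fx','fy','cx','cy','origin','attitude')}
E
python3 - <<'E'
from h import *
p,d,c=load('w1');P=cloud(c,d)
def box(a,b,e,f,lo,hi):
    m=np.zeros(d.shape,bool);m[e:f,a:b]=1;return m&(d>0)&(P[...,2]>lo)&(P[...,2]<hi)
m=box(250,312,155,225,62,80);q=P[m];print('wingtop',m.sum(),q.mean(0),cv2.minAreaRect(q[:,:2].astype(np.float32)))
m=box(250,312,155,225,26,38);q=P[m];print('cap',m.sum(),q[:,2].mean(),cv2.minEnclosingCircle(q[:,:2].astype(np.float32)))
for n,u,v,z in(('flare far tip',100,100,30),('flare near tip',122,190,30),('flare far tip',100,100,0),('flare near',122,190,0)):
    print(n,onz(c,u,v,z).round(1),pt(c,d,u-2,v).round(1))
red=(p[...,0]>90)&(p[...,1]<40)
V,U=np.where(red);q=P[red];q=q[(abs(q[:,2])<45)]
print('red',len(q),q.mean(0),cv2.minAreaRect(q[:,:2].astype(np.float32)),np.percentile(q[:,2],[2,98]))
E
```

```text
wingtop 419 [ 477.95774968 -257.56707711   70.02622977] ((477.0924377441406, -257.5665283203125), (11.995097160339355, 30.30459976196289), 86.38519287109375)
cap 1274 32.34841584731222 ((477.3799133300781, -257.700927734375), 24.4750919342041)
flare far tip [564.5 -84.5  30. ] [565.3 -71.    6.4]
flare near tip [476.  -95.1  30. ] [471.6 -83.6   9.5]
flare far tip [565.6 -69.9   0. ] [565.3 -71.    6.4]
flare near [469.6 -81.4   0. ] [471.6 -83.6   9.5]
red 67 [504.70527502  -7.21785189  30.37604294] ((504.2881164550781, -7.266146659851074), (31.490196228027344, 3.5568416118621826), 7.06787633895874) [29.11079015 31.97777906]
```

>>> jog_arm --plan '[0.001, 0, -0.03, 0, 0, -3.5, 0.001, 0, -0.07, 0, 0, -3.5, 0.001, 0, -0.11, 0, 0, -3.5, 0.001, 0, -0.14, 0, 0, -3.5, 0.001, 0, -0.16, 0, 0, -3.5, 0.001, 0, -0.16, 0, 0, -3.5, 0.001, 0, -0.16, 0, 0, -3.5]'

```text
clock: 2.15
eef_pos: [477.2, -258.0, 46.2]
eef_rot: [3.141, -0.0, -0.063]
wrist_force: [0.6, 0.5, 0.9]
finger_gap: 94.1
finger_force: 0.0
```

>>> jog_arm --plan '[0, 0, 0, 0, 0, 0, 0, 0, 0, 0, 0, 0, 0, 0, 0, 0, 0, 0, 0, 0, 0, 0, 0, 0, 0, 0, 0, 0, 0, 0, 0, 0, 0, 0, 0, 0, 0, 0, 0, 0, 0, 0, 0, 0, 0, 0, 0, 0]' --claw 0 --force 20

```text
clock: 2.95
eef_pos: [477.3, -257.3, 45.4]
eef_rot: [-3.142, 0.0, -0.061]
wrist_force: [0.4, 0.1, -0.2]
finger_gap: 33.3
finger_force: 0.0
```

>>> jog_arm --plan '[0, 0, 0, 0, 0, 0, 0, 0, 0, 0, 0, 0, 0, 0, 0, 0, 0, 0, 0, 0, 0, 0, 0, 0, 0, 0, 0, 0, 0, 0, 0, 0, 0, 0, 0, 0, 0]'

```text
validation failed for argument at $.pl...
```

>>> jog_arm --plan '[0, 0, 0, 0, 0, 0, 0, 0, 0, 0, 0, 0, 0, 0, 0, 0, 0, 0, 0, 0, 0, 0, 0, 0, 0, 0, 0, 0, 0, 0, 0, 0, 0, 0, 0, 0]'

```text
clock: 3.55
eef_pos: [477.2, -257.2, 45.3]
eef_rot: [-3.141, 0.0, -0.061]
wrist_force: [-0.4, -0.4, -1.9]
finger_gap: 11.9
finger_force: 20.0
```

>>> jog_arm --plan '[0, 0, 0.003, 0, 0, 0, 0.005, 0.015, 0.003, 0, 0, 1, 0.013, 0.045, 0.003, 0, 0, 4, 0.023, 0.075, 0.003, 0, 0, 7, 0.033, 0.105, 0.003, 0, 0, 10.5, 0.041, 0.128, 0.003, 0, 0, 10.5, 0.044, 0.139, 0.003, 0, 0, 10.5, 0.044, 0.139, 0.003, 0, 0, 10.5, 0.044, 0.139, 0.003, 0, 0, 10.5]'

```text
clock: 4.45
eef_pos: [521.2, -118.7, 48.4]
eef_rot: [3.141, 0.0, 0.122]
wrist_force: [-0.1, -0.0, -3.4]
finger_gap: 11.8
finger_force: 20.0
```

```bash
python3 - <<'E'
from h import *
s=manip.read_state();print(s['clock'],s['eef_pos'],s['eef_rot'])
p,d,c=snap('wrist','w2')
q=np.clip(p*1.5,0,255).astype(np.uint8);cv2.imwrite('pics/w2b.png',q[:,:,::-1])
P=cloud(c,d)
red=(p[...,0]>90)&(p[...,1]<45);red[:,:60]=0
V,U=np.where(red);print(U.mean(),V.mean());q=P[red];q=q[(q[:,2]>20)&(q[:,2]<40)]
print('red',len(q),q.mean(0),cv2.minAreaRect(q[:,:2].astype(np.float32)))
E
```

```text
4.45 [ 521.17062878 -118.66949694   48.43902579] [3.14149024e+00 1.04001380e-04 1.21952325e-01]
93.75 250.23245614035088
red 226 [504.20389705  -7.52346508  30.32569821] ((503.7912292480469, -7.407547950744629), (34.37668228149414, 3.441922426223755), 6.546460151672363)
```

View pics/w2b.png

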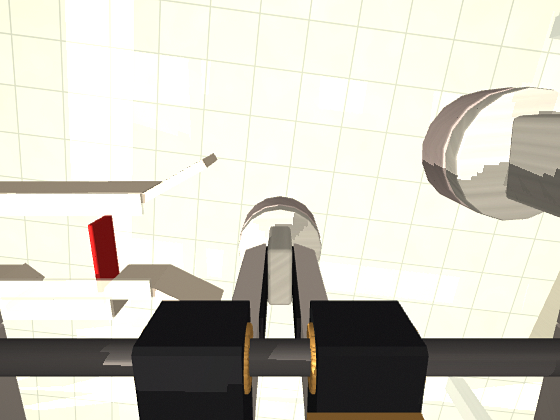

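The view shows the tin held by the wing at (280,240), the flap at (104,247), and the bay walls as white bands at rows ~203 (far) and ~290 (near). I fit the wall tops for the channel's centre line.

```bash
python3 - <<'E'
from h import *
p,d,c=load('w2');P=cloud(c,d)
h=np.array([-.118,.993]);nrm=np.array([-.993,-.118]) # bay x,y approx
o=np.array([507.7,-7.0])
S=(P[...,:2]-o)@h;T=(P[...,:2]-o)@nrm
Z=P[...,2]
for lo,hi in((-34,-8),(2,30),(30,60),(60,80)):
  m=(d>0)&(S>lo)&(S<hi)&(abs(T)<60)&(Z>29)&(Z<42)
  if m.sum()<20: print(lo,hi,m.sum());continue
  hs,e=np.histogram(T[m],bins=np.arange(-46,48,2));print(lo,hi,{int(a):int(b) for a,b in zip(e,hs) if b},Z[m].mean().round(1))
# precise inner edge of walls per S slice
for s in range(-34,60,6):
  m=(d>0)&(abs(S-s)<3)&(abs(T)<48)&(Z>33.5)&(Z<40);t=T[m]
  a=t[t<0];b=t[t>0]
  print(s,len(a),len(b),[a.min().round(1),a.max().round(1)] if len(a) else '',[b.min().round(1),b.max().round(1)] if len(b) else '')
E
```

```text
-34 -8 {-36: 1, -34: 315, -32: 154, -30: 165, -28: 159, -26: 165, -24: 160, -22: 80, 18: 186, 20: 140, 22: 126, 24: 134, 26: 136, 28: 138, 30: 108, 32: 15, 34: 26, 36: 31, 38: 27, 40: 33, 42: 34, 44: 12} 37.8
2 30 {-34: 316, -32: 183, -30: 173, -28: 179, -26: 172, -24: 180, -22: 102, 18: 195, 20: 144, 22: 148, 24: 137, 26: 146, 28: 134, 30: 145, 32: 133, 34: 137, 36: 137, 38: 137, 40: 134, 42: 134, 44: 45} 38.2
30 60 {-34: 158, -32: 87, -30: 86, -28: 90, -26: 87, -24: 83, -22: 67, 18: 161, 20: 129, 22: 121, 24: 125, 26: 130, 28: 121, 30: 132, 32: 127, 34: 132, 36: 140, 38: 130, 40: 129, 42: 130, 44: 80} 38.2
60 80 0
-34 238 215 [np.float64(-34.0), np.float64(-21.3)] [np.float64(18.3), np.float64(31.8)]
-28 251 222 [np.float64(-34.0), np.float64(-20.7)] [np.float64(18.1), np.float64(31.7)]
-22 256 218 [np.float64(-34.0), np.float64(-21.0)] [np.float64(18.1), np.float64(31.8)]
-16 255 225 [np.float64(-33.9), np.float64(-21.0)] [np.float64(18.3), np.float64(32.1)]
-10 259 383 [np.float64(-33.9), np.float64(-20.9)] [np.float64(18.4), np.float64(44.7)]
-4 260 399 [np.float64(-33.9), np.float64(-20.7)] [np.float64(18.3), np.float64(44.7)]
2 261 412 [np.float64(-33.8), np.float64(-20.8)] [np.float64(18.3), np.float64(44.9)]
8 253 407 [np.float64(-33.9), np.float64(-20.7)] [np.float64(18.6), np.float64(45.3)]
14 262 401 [np.float64(-33.7), np.float64(-20.8)] [np.float64(18.5), np.float64(45.0)]
20 249 410 [np.float64(-33.7), np.float64(-20.7)] [np.float64(18.4), np.float64(44.7)]
26 257 405 [np.float64(-33.7), np.float64(-20.6)] [np.float64(18.6), np.float64(44.8)]
32 256 402 [np.float64(-33.7), np.float64(-20.7)] [np.float64(18.6), np.float64(44.9)]
38 257 416 [np.float64(-33.5), np.float64(-20.6)] [np.float64(18.7), np.float64(45.1)]
44 129 406 [np.float64(-33.5), np.float64(-20.6)] [np.float64(18.8), np.float64(45.3)]
50 0 418  [np.float64(18.7), np.float64(45.9)]
56 0 209  [np.float64(18.9), np.float64(45.9)]
```

```bash
python3 - <<'E'
from h import *
p,d,c=load('w2');P=cloud(c,d)
D=np.hypot(P[...,0]-521.2,P[...,1]+118.7);Z=P[...,2]
m=(d>0)&(D<40)&(Z>66)&(Z<78);q=P[m];print('wing',m.sum(),Z[m].mean(),cv2.minAreaRect(q[:,:2].astype(np.float32)))
m=(d>0)&(D<40)&(Z>32)&(Z<39);m[:,:235]=0;q=P[m];print('cap',m.sum(),Z[m].mean(),cv2.minEnclosingCircle(q[:,:2].astype(np.float32)),q.min(0),q.max(0))
# circle fit to outer rim pixels of the cap (far half)
from scipy.optimize import least_squares
a=np.arctan2(q[:,1]+118.7,q[:,0]-521.2);E=[]
for b in np.arange(-1.6,1.6,.1):
  k=abs(a-b)<.05
  if k.sum()>3: E.append(q[k][np.argmax(np.hypot(q[k][:,0]-521.2,q[k][:,1]+118.7))][:2])
E=np.array(E);r=least_squares(lambda x:np.hypot(E[:,0]-x[0],E[:,1]-x[1])-x[2],[521,-118,25],loss='soft_l1');print(r.x,len(E),abs(r.fun).max())
h=np.array([-.124,.9923]);n=np.array([-.9923,-.124]);o=np.array([508.84,-6.86])
for w in(r.x[:2],np.array([521.17,-118.67])): print('S,T',(w-o)@h,(w-o)@n)
E
```

```text
wing 2018 72.93511981646581 ((524.0197143554688, -120.93399047851562), (31.204620361328125, 31.25251007080078), 36.673736572265625)
cap 2156 35.441594950823784 ((521.092529296875, -118.02477264404297), 24.451847076416016) [ 510.73379172 -142.06883275   32.01587035] [545.22838973 -93.94612027  38.74963726]
[ 521.19469259 -118.03701739   24.0718671 ] 32 0.3484922780919675
S,T -111.85293623313117 1.5263887034313468
S,T -112.477983 1.6293810000000164
```

>>> jog_arm --plan '[0.001, 0.004, -0.002, 0, 0, 0, 0.0, 0.014, -0.0028, 0, 0, 0, -0.0014, 0.025, -0.0028, 0, 0, 0, -0.003, 0.037, -0.0028, 0, 0, 0, -0.0045, 0.049, -0.0028, 0, 0, 0, -0.006, 0.06, -0.0028, 0, 0, 0, -0.0073, 0.07, -0.0028, 0, 0, 0, -0.0084, 0.079, -0.0028, 0, 0, 0, -0.0084, 0.079, -0.0028, 0, 0, 0]'

```text
clock: 5.4
eef_pos: [512.8, -38.2, 45.7]
eef_rot: [-3.142, 0.0, 0.123]
wrist_force: [-0.3, -0.4, -1.6]
finger_gap: 11.7
finger_force: 20.0
```

```bash
python3 - <<'E'
from h import *
s=manip.read_state();print(s['clock'],s['eef_pos'],s['eef_rot'],s['wrist_force'],s['moment'])
h=np.array([-.124,.9923]);n=np.array([-.9923,-.124]);o=np.array([508.84,-6.86])
w=s['eef_pos'][:2];print('S,T',(w-o)@h,(w-o)@n)
p,d,c=snap('wrist','w3')
P=cloud(c,d);S=(P[...,:2]-o)@h;T=(P[...,:2]-o)@n;Z=P[...,2]
for s in range(-10,150,16):
  m=(d>0)&(abs(S-s)<6)&(abs(T)<48)&(Z>33.5)&(Z<40);t=T[m];a=t[t<-15];b=t[t>15]
  print(s,[a.min().round(1),a.max().round(1)] if len(a) else '',[b.min().round(1),b.max().round(1)] if len(b) else '')
E
```

```text
5.4 [512.83800648 -38.21447273  45.6842011 ] [-3.14150569e+00  4.06033677e-05  1.22985826e-01] [-0.31379738 -0.4330128  -1.61558008] [-0.00180588 -0.00122475  0.02689431]
S,T -31.608796092507742 -0.07926720836681941
-10 [np.float64(-32.7), np.float64(-19.6)] [np.float64(19.8), np.float64(22.5)]
6 [np.float64(-32.7), np.float64(-19.6)] [np.float64(19.4), np.float64(30.6)]
22 [np.float64(-32.7), np.float64(-19.5)] [np.float64(19.5), np.float64(30.8)]
38 [np.float64(-32.7), np.float64(-19.6)] [np.float64(19.2), np.float64(37.6)]
54 [np.float64(-32.8), np.float64(-19.6)] [np.float64(19.4), np.float64(46.5)]
70 [np.float64(-32.7), np.float64(-19.5)] [np.float64(19.5), np.float64(32.7)]
86 [np.float64(-32.8), np.float64(-19.7)] [np.float64(19.0), np.float64(32.5)]
102 [np.float64(-32.9), np.float64(-19.7)] [np.float64(19.6), np.float64(32.4)]
118 [np.float64(-32.9), np.float64(-19.6)] [np.float64(19.4), np.float64(32.5)]
134  [np.float64(19.6), np.float64(32.5)]
```

View pics/w3.png

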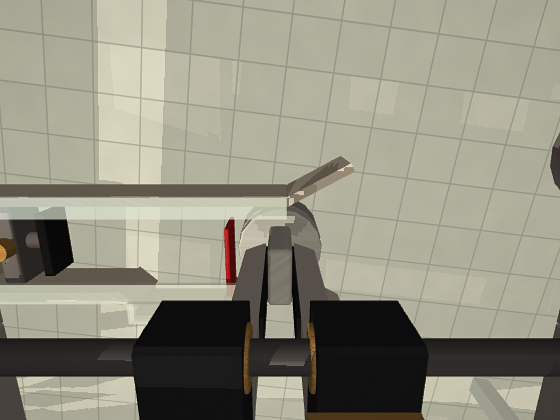

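The tin sits between the straight walls with no side force, just short of the flap at (230,250), and the pad is visible at (60,240). The centre line is confirmed, so I estimate the pad face from depth.

```bash
python3 - <<'E'
from h import *
p,d,c=load('w3');P=cloud(c,d)
h=np.array([-.124,.9923]);n=np.array([-.9923,-.124]);o=np.array([508.84,-6.86])
S=(P[...,:2]-o)@h;T=(P[...,:2]-o)@n;Z=P[...,2]
m=(d>0)&(abs(T)<17)&(Z>8)&(Z<32)&(S>80)&(S<135)
for z in range(8,32,4):
  k=m&(abs(Z-z)<2);print(z,k.sum(),np.percentile(S[k],[1,10,50]).round(1) if k.any() else '')
E
```

```text
8 76 [107.  107.2 107.6]
12 265 [106.7 107.2 107.9]
16 345 [106.7 107.2 108.1]
20 544 [106.8 107.3 121.3]
24 500 [106.6 107.2 124.5]
28 1240 [107.  108.1 125.3]
```

Pad face is about 107 mm past the flap, so contact should come at tin S≈82. I advance to about S=77 first.

>>> jog_arm --plan '[-0.0005, 0.004, 0, 0, 0, 0, -0.0012, 0.01, 0, 0, 0, 0, -0.0021, 0.017, 0, 0, 0, 0, -0.003, 0.024, 0, 0, 0, 0, -0.0039, 0.031, 0, 0, 0, 0, -0.0047, 0.038, 0, 0, 0, 0, -0.0056, 0.045, 0, 0, 0, 0, -0.0065, 0.052, 0, 0, 0, 0, -0.0074, 0.059, 0, 0, 0, 0, -0.0082, 0.066, 0, 0, 0, 0, -0.0091, 0.073, 0, 0, 0, 0, -0.01, 0.08, 0, 0, 0, 0, -0.0109, 0.087, 0, 0, 0, 0, -0.0117, 0.094, 0, 0, 0, 0, -0.0126, 0.101, 0, 0, 0, 0, -0.0132, 0.106, 0, 0, 0, 0, -0.0135, 0.108, 0, 0, 0, 0, -0.0135, 0.108, 0, 0, 0, 0, -0.0135, 0.108, 0, 0, 0, 0]'

```text
clock: 7.35
eef_pos: [499.4, 68.6, 45.6]
eef_rot: [3.142, 0.0, 0.122]
wrist_force: [0.5, 0.8, -2.3]
finger_gap: 12.1
finger_force: 20.0
```

>>> jog_arm --plan '[-0.0002, 0.002, 0, 0, 0, 0, -0.0005, 0.004, 0, 0, 0, 0, -0.0007, 0.006, 0, 0, 0, 0, -0.0009, 0.007, 0, 0, 0, 0, -0.0009, 0.007, 0, 0, 0, 0, -0.0009, 0.007, 0, 0, 0, 0]'

```text
clock: 7.95
eef_pos: [498.6, 75.6, 45.7]
eef_rot: [3.141, -0.0, 0.122]
wrist_force: [0.6, -1.4, -2.2]
finger_gap: 11.7
finger_force: 20.0
```

>>> jog_arm --plan '[-0.0001, 0.001, 0, 0, 0, 0, -0.0002, 0.002, 0, 0, 0, 0, -0.0004, 0.003, 0, 0, 0, 0, -0.0004, 0.003, 0, 0, 0, 0, -0.0004, 0.003, 0, 0, 0, 0]'

```text
clock: 8.45
eef_pos: [498.2, 78.6, 45.7]
eef_rot: [3.141, -0.0, 0.122]
wrist_force: [1.3, -5.1, -1.8]
finger_gap: 11.7
finger_force: 20.0
```

```bash
python3 - <<'E'
from h import *
s=manip.read_state();print(s['clock'],s['eef_pos'],s['wrist_force'],s['moment'])
p,d,c=snap('wrist','w4')
h=np.array([-.124,.9923]);n=np.array([-.9923,-.124]);o=np.array([508.84,-6.86])
P=cloud(c,d);S=(P[...,:2]-o)@h;T=(P[...,:2]-o)@n;Z=P[...,2]
m=(p[...,0]>70)&(p[...,1]<45)&(d>0)&(abs(S)<90)&(Z>20)&(Z<40);print('red',m.sum(),S[m].mean() if m.any() else '')
print(manip.read_state()['wrist_force'])
E
```

```text
8.45 [498.20391875  78.58070515  45.67511094] [ 1.27747307 -5.06250265 -1.83194455] [-1.03056318 -0.1576729   0.03814457]
red 260 0.7215673605789521
[ 0.4014373  -3.9447146  -2.81893716]
```

View pics/w4.png

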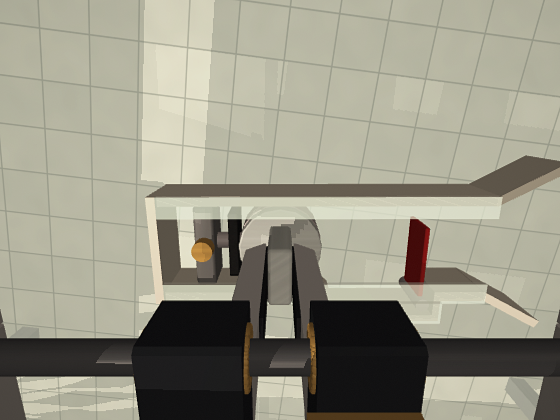

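The tin presses the pad with about 4.5 N, roughly 3.7 mm of its 12 mm travel. The flap at (418,250) lies back across the channel at S≈0.7, so it is shut. I release in small steps so the pad doesn't kick the tin back.

>>> jog_arm --plan '[0, 0, 0, 0, 0, 0, 0, 0, 0, 0, 0, 0, 0, 0, 0, 0, 0, 0]' --claw 0.015

```text
clock: 8.8
eef_pos: [498.1, 78.9, 45.7]
eef_rot: [-3.141, -0.0, 0.122]
wrist_force: [0.9, -1.1, -1.3]
finger_gap: 15.2
finger_force: 0.7
```

>>> jog_arm --plan '[0, 0, 0, 0, 0, 0, 0, 0, 0, 0, 0, 0, 0, 0, 0, 0, 0, 0]' --claw 0.018

```text
clock: 9.1
eef_pos: [498.2, 78.8, 45.7]
eef_rot: [-3.141, -0.0, 0.122]
wrist_force: [0.2, -0.7, -0.7]
finger_gap: 17.9
finger_force: 0.1
```

>>> jog_arm --plan '[0, 0, 0, 0, 0, 0, 0, 0, 0, 0, 0, 0, 0, 0, 0, 0, 0, 0]' --claw 0.022

```text
clock: 9.4
eef_pos: [498.1, 78.7, 45.7]
eef_rot: [-3.142, 0.0, 0.122]
wrist_force: [-0.1, 0.4, 0.5]
finger_gap: 22.0
finger_force: 0.0
```

>>> jog_arm --plan '[0, 0, 0, 0, 0, 0, 0, 0, 0, 0, 0, 0, 0, 0, 0, 0, 0, 0, 0, 0, 0, 0, 0, 0]' --claw 0.034

```text
clock: 9.8
eef_pos: [498.1, 78.7, 45.7]
eef_rot: [-3.142, -0.0, 0.122]
wrist_force: [0.6, -0.5, 0.1]
finger_gap: 33.6
finger_force: 0.0
```

Free of the wing, so I raise straight up and look.

>>> jog_arm --plan '[0, 0, 0.01, 0, 0, 0, 0, 0, 0.03, 0, 0, 0, 0, 0, 0.06, 0, 0, 0, 0, 0, 0.09, 0, 0, 0, 0, 0, 0.12, 0, 0, 0, 0, 0, 0.14, 0, 0, 0, 0, 0, 0.14, 0, 0, 0, 0, 0, 0.14, 0, 0, 0]'

```text
clock: 10.6
eef_pos: [498.0, 78.7, 185.6]
eef_rot: [3.142, -0.0, 0.122]
wrist_force: [-0.1, 0.8, -0.3]
finger_gap: 33.9
finger_force: 0.0
```

```bash
python3 - <<'E'
from h import *
p,d,c=snap('wrist','w5')
h=np.array([-.124,.9923]);n=np.array([-.9923,-.124]);o=np.array([508.84,-6.86])
P=cloud(c,d);S=(P[...,:2]-o)@h;T=(P[...,:2]-o)@n;Z=P[...,2]
m=(p[...,0]>70)&(p[...,1]<45)&(d>0)&(abs(S)<40)&(Z>20)&(Z<40);print('red',m.sum(),S[m].mean(),np.ptp(S[m]))
m=(d>0)&(abs(T)<20)&(S>50)&(S<100)&(Z>66)&(Z<75);print('wing S,T',S[m].mean(),T[m].mean(),Z[m].mean(),m.sum())
m=(d>0)&(abs(T)<18)&(S>50)&(S<115)&(Z>28)&(Z<36);print('cap S',np.percentile(S[m],[1,99]),m.sum())
for z in(12,20,26):
  m=(d>0)&(abs(T)<18)&(S>100)&(S<128)&(abs(Z-z)<3);print('pad',z,np.percentile(S[m],[1,10,50]) if m.any() else '')
m=(d>0)&(abs(T)<18)&(S>100)&(S<135)&(Z>24)&(Z<30);print(np.histogram(S[m],bins=range(100,136,2)))
E
```

```text
red 158 1.223605997768037 3.159837377580963
wing S,T 83.79899593846814 -0.8853136387077424 70.1500345828099 439
cap S [ 61.17916125 112.72220505] 1240
pad 12 [107.15196144 108.8973588  125.46435777]
pad 20 [102.24701679 108.95449669 120.46848861]
pad 26 [105.12407769 109.21412662 112.40952501]
(array([ 2,  2,  1,  1, 49, 73, 76, 29,  0,  0,  0,  0, 32, 56, 39, 36, 39]), array([100, 102, 104, 106, 108, 110, 112, 114, 116, 118, 120, 122, 124,
       126, 128, 130, 132, 134]))
```

View pics/w5.png

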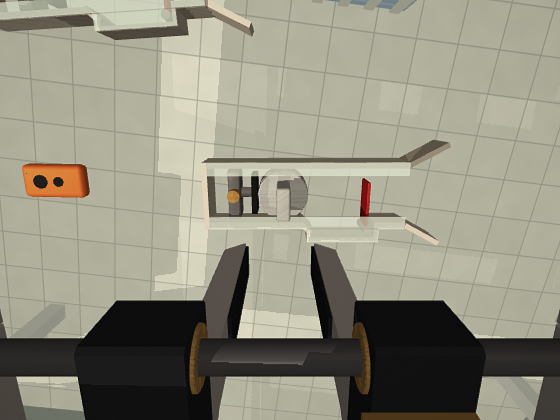

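The tin stands upright against the pad (tin at (283,195), pad at (255,193)). The pad face sits about 1 mm behind where it started, the flap at (365,200) is shut, and the gripper is clear.

```bash
python3 -c "
from cell import manip
print(manip.sign_off())"
```

```text
the job is handed in; nothing more can be done
None
```

The tin is in its bay, resting against the cushion with the pad squeezed about 1 mm (about 3.7 mm at most while pressing, out of 12 mm travel); the flap is shut, the gripper is clear, and the job was handed in at about 11 s.

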